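# Layer teething rusks in a snack tub with a divider between

### The job

Lay the teal divider flat, tab up, on the layer of rusks already in the snack tub, and let go of it while the last rusk is still in its mould. Then lift that rusk out of the sloping mould and set it gently, right way up, on top of the divider, lengthwise along it and in the middle of the clear part beside the tab. Drop nothing, keep the lower layer as it is, and leave all the other things alone.

Things in the scene. Friction and masses are not known exactly. Their poses are not given: they have to be found in the camera images.
- tub: mint snack tub, fixed (suction foot), sizes here and below in mm: outside 138 (x) x 98 (y) x 50 high, walls and floor 3 thick, so 132 x 92 inside. Origin: centre of its underside; z up. Its white lid is hinged at the +x rim and lies swung fully back, sloping down to the tray, reaching 150 beyond that rim; it stays so. Three rusks stand as a lower layer inside, their tops 27 above the origin.
- divider: loose stiff teal plastic sheet 124 (x) x 84 (y) x 4 thick, 35 g, lying flat on the tray, with an orange upright finger tab near its +x end: 14 (x) x 20 (y), rising 24 above the sheet's top, centred at x = +42. Origin: centre of the sheet's underside; z up. It fits in the tub with 4 to spare all round.
- divider_tab (a point): middle of the top of the divider's finger tab, 28 above the divider's underside
- divider_bed (a point): middle of the clear part of the divider's upper face, beside the tab (divider frame x = -13.5, y = 0, z = 4); axes as the divider
- mould: lilac mould on a wire stand, fixed; the mould block is 100 x 74 x 18 and slopes 0.5 rad (29 deg): its -x end is the higher, so its upper face looks up and towards +x of this frame. Origin: on the tray under the middle of the block; this frame's z is vertical, not tilted. One open cavity 69.5 x 37.5, 9 deep, square to the sloping face; the middle of the block's underside lies 34 above the origin.
- mould_cavity (a point): middle of the mould cavity's floor (9 below the mould's upper face, measured square to it)
- rusk: golden brown baked rusk, rigid, 66 (x) x 34 (y) x 24 (z), about 40 g, dark stripes across its top. Origin: centre of its underside; z out of its top. It starts in the mould cavity, sloping with it (its z axis leans 0.5 rad), standing 15 out of the mould's face.
- layer1: rusk of the lower layer in the tub, same size, lying across the tub, at the -x end; origin: centre of its underside
- layer2: the same, in the middle of the tub
- layer3: the same, at the +x end of the tub
- plate: stainless steel plate with three compartments, 170 across, 22 high; to be left alone; origin: centre of underside
- cup: pink silicone cup, 66 across, 70 high; to be left alone; origin: centre of underside
- teether: beechwood teething ring, 72 across, 12 thick; to be left alone; origin: centre of underside
- spoon: yellow plastic spoon, 140 long along its x; to be left alone
- bottle: clear feeding bottle with a blue cap, 60 across, 150 high, beside the tray; to be left alone; origin: centre of underside
Things that resemble listed ones, but are neither listed nor needed, are in the scene too. Leave any purple look-alike of the rusk alone.

How it is judged:
By the outcome, as a careful person would: the job done as asked, in the order asked, and still so for the second after the job is handed in, with the robot touching nothing.
It also fails if it takes over 54 s, if anything falls off the work surface, if the arm or the gripper's body presses on something with over 40 N, if the wrist force passes 120 N, or if a joint passes its speed limit or range.

### The arm

A 6-joint arm with a two-finger parallel gripper is mounted at the origin on the work surface. World frame = base frame: x ahead of the robot, y to its left, z up, the work surface at z = 0. Lengths are in m, angles in degrees, forces in N, time in s.
With the tool pointing down it reaches from about 0.25 to 0.725 m from the base axis. Payload 9.7 kg.
Tool frame: the origin (TCP) lies at the very end of the fingers, on their centre line; the grasp point (between the pads) lies 19 mm behind it; z points along the fingers, y is the direction in which the jaws open and shut (so a half turn about z gives the same grasp; the last joint's range is limited). The gripper opens to 85 mm and grips with 20 to 120 N. Pads are 22 mm wide; open, the fingers measure 114 mm over their backs; the gripper's body (76 mm by 85 mm) begins 54 mm behind the grasp point. The pads swing forward as they close: fully open they stand 13 mm farther back than shut.
Start: joints at [-75.057, 4.979, 10.078, 95.1, 0, 90], TCP at [0.142, -0.531, 0.231] pointing down, gripper open.
Joint ranges: [-179.16, 179.16], [-48.56, 103.87], [-65.8, 70.77], [-126.05, 130.52], [-82.76, 87.17], [-180, 180]. Speed limits (degrees/s): [127.2, 127.2, 147.25, 180, 180, 180].

### API

Orientations are given as [roll, pitch, yaw] about the fixed x, y, z axes, in that order (R = Rz(yaw) Ry(pitch) Rx(roll)).
In Python, from workcell import bot gives the robot as it stands.
- The arm moves only by the shell command python3 -m pendant 'ROWS' [FORCE]. ROWS is JSON, a list that holds one entry, the list of rows, each a list of 7 numbers: the shift along the tool's x, y, z in cm, then the turn, a rotation vector about the tool's x, y, z in rad, then the opening in per cent of the stroke, from 0 (shut) to 100 (fully open). In form: [[[dx, dy, dz, ax, ay, az, gripper], ...]]. A call has 1 to 5 rows; each row shifts and turns the pose as measured when the row begins, along the tool's axes as they then stand; what a row does not reach is not made up. A row lasts 1/12 s, in which the tool goes at most 41.7 mm and 7.16 degrees, less where a joint would pass 70% of its speed; a pose out of reach is approached as far as the arm can. A call with a gripper value outside its range is refused whole. The fingers move at their own pace and stop on an object; FORCE is the grip in N (left out, the last holds). Time passes only in rows, so rows that do not move let the fingers close. It gives the time, the measured TCP pose, the force and the opening at its end, in the units of the state.
- bot.get_obs(): the state, without advancing time (a new reading comes with each control period).
- bot.camera(name): name is "scene" or "top" or "wrist"; returns the picture (420x560x3 uint8, red, green, blue); there is no depth.
- bot.get_calibration(name): a dict with "intrinsics" (3x3 intrinsics, pixels), "D" ([k1, k2, p1, p2, k3] as OpenCV has them; the pictures are not rectified), "pose" (4x4, takes a point from camera to world coordinates); the wrist camera has in their place "T_tool_cam" (4x4, takes a point from camera to tool coordinates, whose origin is the TCP and whose axes are the flange's). Camera axes: x right, y down, z forward; pixel columns grow to the right and rows downward; lengths in m; the calibration is good to about 2 mm. A picture is of the moment at which its call begins: read the wrist's pose just before it. get_calibration takes no time and is no camera call.
- bot.job_done(): hands the job in, once; it reports no verdict.
Trained networks look in the newest picture that a camera, given by its name, has taken for a name from the list of things; names that differ only in an ending like _2 or _b are one class to them, and where a whole thing is asked for, a point or a joint stands for the part that bears it (a point fixed in the world has none). Each returns a list of dicts, best first, with "confidence" (0 to 1); they miss things now and then, are a little off and sometimes report something else, mostly with a low value. They report only what shows in the picture. A call takes as long as a camera call. They do not tell look-alikes from the thing itself.
- bot.masks_of(camera, thing): "pixels" (420x560 bool, what is visible of it) and "extent" ([left, top, right, bottom] in pixels, round what is visible of it).
- bot.mark_of(camera, thing): "uv" ([column, row] in pixels: a listed point, or the origin of a listed thing).
The state is a dict: "time": time; "q": joint angles; "qd": joint speeds; "joint_efforts": joint torques, N m; "ee_pos": TCP position; "tcp_rot": TCP orientation; "wrist_force": force on the tool from outside, world axes, zero at the start; "torque": the same for the moment, N m; "opening": finger opening in m.
Only numpy, scipy, OpenCV 4.12 (cv2) and the standard library are available. Lean on these libraries where they do the work, as an engineer would, in place of code of your own. Each camera call takes 0.05 s, during which the arm holds its last target. There are 200 camera calls.

## Working session

There is one attempt and no reset: what is moved stays moved. The work goes in short steps, Python scripts to look and compute and a shell command to move; the robot and the scene stay as the last step left them, time stands still between calls to the robot, and variables do not carry over. Pictures are saved under pics/ and viewed, about 8 in all and at most 12, crops included, and the job is handed in when it is done.

```bash
ls; mkdir -p pics
cat > h.py <<'E'
import numpy as np, cv2
from workcell import bot
from scipy.spatial.transform import Rotation as R
def snap(n,f):
    im=bot.camera(n); cv2.imwrite('pics/'+f,im[:,:,::-1]); return im
def tool():
    o=bot.get_obs(); T=np.eye(4); T[:3,:3]=R.from_euler('xyz',o['tcp_rot'],degrees=True).as_matrix(); T[:3,3]=o['ee_pos']; return T
def cam(n):
    c=bot.get_calibration(n); P=np.array(c['pose']) if 'pose' in c else tool()@np.array(c['T_tool_cam'])
    return np.array(c['intrinsics'],float),np.array(c['D'],float),P
def ray(n,uv):
    K,D,P=cam(n); p=cv2.undistortPoints(np.array(uv,float).reshape(-1,1,2),K,D).reshape(-1,2)
    d=np.c_[p,np.ones(len(p))]@P[:3,:3].T; return P[:3,3],d/np.linalg.norm(d,axis=1)[:,None]
def onz(n,uv,z):
    o,d=ray(n,uv); return o+d*((z-o[2])/d[:,2])[:,None]
def proj(n,X):
    K,D,P=cam(n); T=np.linalg.inv(P); return cv2.projectPoints(np.array(X,float).reshape(-1,1,3),cv2.Rodrigues(T[:3,:3])[0],T[:3,3],K,D)[0].reshape(-1,2)
def tri(obs): # list of (o,d)
    A=0;b=0
    for o,d in obs:
        M=np.eye(3)-np.outer(d,d);A=A+M;b=b+M@o
    return np.linalg.solve(A,b)
E
python3 - <<'E'
from h import *
o=bot.get_obs(); print(o)
a=snap('scene','s0.png'); b=snap('top','t0.png')
c=np.vstack([a,b]); 
for n in ['scene','top']:
    print(n, cam(n)[2].round(3).tolist())
for t in ['divider','divider_tab','divider_bed','tub','mould','mould_cavity','rusk','layer1','layer2','layer3','plate','cup','bottle']:
    for n in ['scene','top']:
        print(t,n,[(np.round(m['uv']).tolist(),round(m['confidence'],2)) for m in bot.mark_of(n,t)][:4])
E
```

```text
pics
{'time': 0.0, 'q': array([-7.50566925e+01,  5.01145135e+00,  1.00329344e+01,  9.50988387e+01,
        3.40401403e-04,  8.99999791e+01]), 'qd': array([-0.00315042, -0.05221834, -0.04156554,  0.04356419,  0.01991154,
        0.04542502]), 'joint_efforts': array([-4.66912832e-05, -5.20387959e+01,  4.64805794e+01,  1.61920296e-02,
        9.97039388e-05,  2.26157141e-06]), 'ee_pos': array([ 0.14176634, -0.53117441,  0.23056608]), 'tcp_rot': array([-1.79922644e+02, -3.40429347e-04,  1.49433279e+01]), 'wrist_force': array([ 0.45617296, -1.26181171, -0.60635084]), 'torque': array([ 0.00634356, -0.05368893, -0.05234423]), 'opening': 0.08553990731395161}
scene [[0.435, 0.767, -0.472, 1.119], [0.9, -0.364, 0.238, -0.41], [0.01, -0.528, -0.849, 1.145], [0.0, 0.0, 0.0, 1.0]]
top [[0.089, -0.973, 0.213, 0.27], [-0.996, -0.086, 0.023, -0.134], [-0.004, -0.214, -0.977, 1.115], [0.0, 0.0, 0.0, 1.0]]
divider scene [([220.0, 241.0], 0.2)]
divider top [([248.0, 207.0], 0.71), ([163.0, 210.0], 0.7)]
divider_tab scene [([390.0, 172.0], 0.96)]
divider_tab top [([164.0, 199.0], 0.62), ([334.0, 205.0],
[... 669 characters left out ...]
.72), ([248.0, 222.0], 0.68), ([333.0, 204.0], 0.46)]
layer2 scene [([296.0, 200.0], 0.89), ([289.0, 185.0], 0.6), ([302.0, 209.0], 0.49)]
layer2 top [([246.0, 209.0], 0.87), ([249.0, 237.0], 0.72), ([248.0, 222.0], 0.68), ([333.0, 204.0], 0.46)]
layer3 scene [([296.0, 200.0], 0.89), ([289.0, 185.0], 0.6), ([302.0, 209.0], 0.49)]
layer3 top [([246.0, 209.0], 0.87), ([249.0, 237.0], 0.72), ([248.0, 222.0], 0.68), ([333.0, 204.0], 0.46)]
plate scene [([371.0, 164.0], 0.31)]
plate top [([162.0, 129.0], 0.93)]
cup scene [([285.0, 325.0], 0.9), ([287.0, 185.0], 0.63), ([263.0, 287.0], 0.36)]
cup top [([318.0, 132.0], 0.81)]
bottle scene [([136.0, 303.0], 0.77)]
bottle top [([407.0, 202.0], 0.87)]
```

View images.

Run:
```python
import cv2
t=cv2.imread('pics/t0.png')[90:340,110:460]; cv2.imwrite('pics/t0c.png',cv2.resize(t,(798,570),interpolation=cv2.INTER_CUBIC))
s=cv2.imread('pics/s0.png')[110:370,80:440]; cv2.imwrite('pics/s0c.png',cv2.resize(s,(798,576),interpolation=cv2.INTER_CUBIC))
```

```text
(no output)
```

View pics/t0c.png

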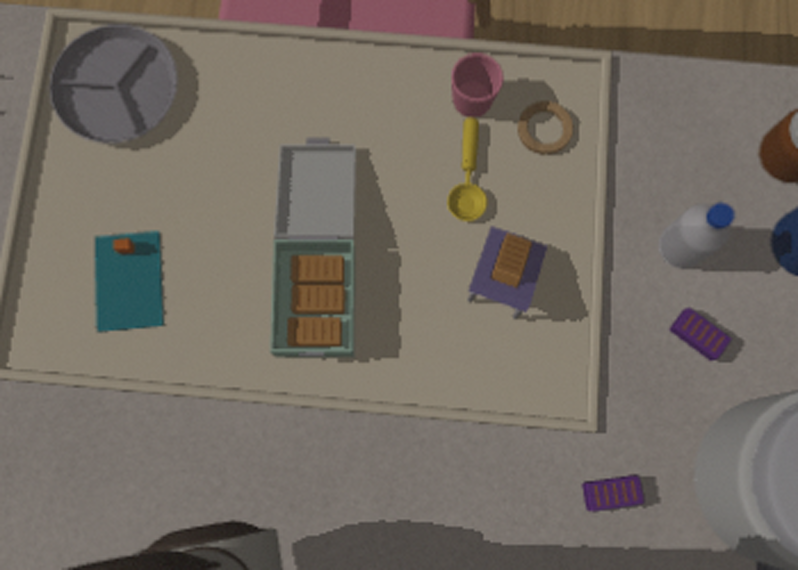

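View pics/s0c.png

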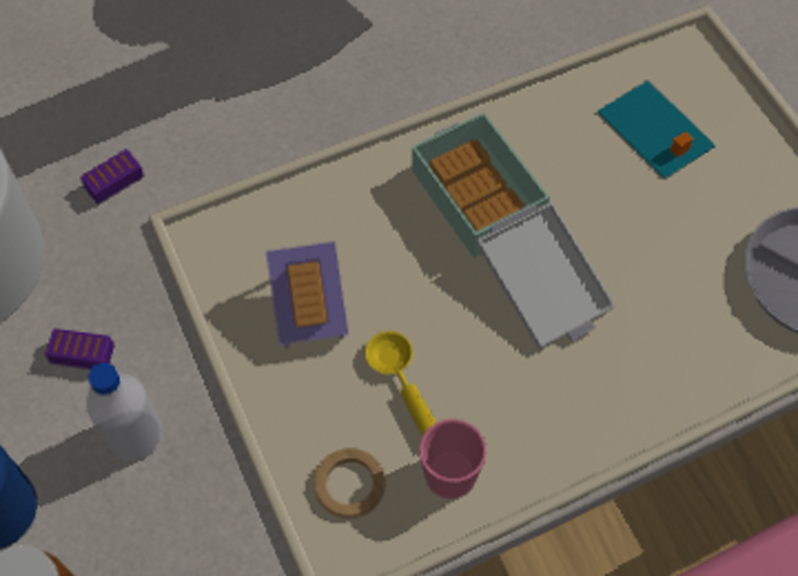

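```bash
cat >> h.py <<'E'
def rect(n,t,z,k=0):
    ms=bot.masks_of(n,t)
    out=[]
    for m in ms[:2]:
        p=np.argwhere(m['pixels'])[:,::-1].astype(float)
        h=cv2.convexHull(p.astype(np.float32)).reshape(-1,2)
        w=onz(n,h,z)[:,:2]; r=cv2.minAreaRect((w*1000).astype(np.float32))
        out.append((round(m['confidence'],2),np.round(p.mean(0)).tolist(),np.round(r[0],1).tolist(),np.round(r[1],1).tolist(),round(r[2],1)))
    return out
E
python3 - <<'E'
from h import *
T=lambda s,t: tri([(o,d[0]) for o,d in (ray('scene',[s]),ray('top',[t]))]).round(4)
c=lambda s,t:T((80+s[0]/2.2167,110+s[1]/2.2154),(110+t[0]/2.28,90+t[1]/2.28))
print('tab',T((390,172),(164,199)), c((683,138),(123,242)))
# tub rim corners: -x+y, -x-y, +x-y,+x+y
for s,t in [((485,116),(272,355)),((412,153),(354,355)),((478,243),(354,240)),((549,205),(272,240))]: print('tubrim',c(s,t))
print('layer mean', T((296,200),(248,222)))
for s,t in [((599,112),(98,331)),((648,81),(164,325)),((714,146),(160,232)),((664,178),(96,237))]: print('div guess',c(s,t))
for a,b in [((599,112),(164,325)),((648,81),(98,331)),((714,146),(96,237)),((664,178),(160,232))]: print('div alt',c(a,b))
print('mould corners')
for s,t in [((267,251),(520,312)),((333,242),(470,290)),((347,333),(492,228)),((282,346),(547,245))]: print(c(s,t))
print('rusk', T((220,243),(331,207)))
for s,t in [((288,264),(525,285)),((319,261),(493,275)),((326,325),(508,234)),((296,330),(531,240))]: print('rusktop',c(s,t))
print('div top',rect('top','divider',.012)); print('div sc',rect('scene','divider',.012)); print('tub',rect('top','tub',.05))
print('base',proj('top',[[0,0,0],tool()[:3,3]]))
E
```

```text
tab [0.5167 0.2286 0.019 ] [0.5212 0.2224 0.0291]
tubrim [0.3964 0.0204 0.0355]
tubrim [ 0.4054 -0.0787  0.0317]
tubrim [ 0.5481 -0.0653  0.0341]
tubrim [0.5382 0.0334 0.0333]
layer mean [ 0.4741 -0.0223 -0.0082]
div guess [ 0.4063  0.2217 -0.0356]
div guess [0.433  0.1849 0.0446]
div guess [0.5487 0.2056 0.0442]
div guess [ 0.5292  0.2431 -0.0339]
div alt [ 0.4262  0.1656 -0.0023]
div alt [ 0.4109  0.2468 -0.0014]
div alt [ 0.5316  0.2678 -0.0008]
div alt [ 5.455e-01  1.865e-01 -5.000e-04]
mould corners
[ 0.4705 -0.2775  0.0534]
[ 0.4921 -0.2124  0.0578]
[ 0.5817 -0.2373  0.0219]
[ 0.566  -0.3066  0.0219]
rusk [ 0.5294 -0.2551  0.0348]
rusktop [ 0.5025 -0.2723  0.0705]
rusktop [ 0.5115 -0.2373  0.0654]
rusktop [ 0.5712 -0.256   0.0379]
rusktop [ 0.5649 -0.2858  0.0405]
div top [(0.65, [165.0, 213.0], [477.2, 217.3], [123.7, 86.9], 9.9)]
div sc [(0.61, [376.0, 168.0], [483.0, 209.8], [123.9, 84.1], 10.8)]
tub []
base [[220.93677167 396.38454579]
 [461.93320348 375.24732896]]
```

```bash
R5='x'; 
python3 -m pendant '[[[2.64,-3.01,0,0,0,0,100],[2.64,-3.01,0,0,0,0,100],[2.64,-3.01,0,0,0,0,100],[2.64,-3.01,0,0,0,0,100],[2.64,-3.01,0,0,0,0,100]]]'
python3 -m pendant '[[[2.64,-3.01,0,0,0,0,100],[2.64,-3.01,0,0,0,0,100],[2.64,-3.01,0,0,0,0,100],[2.64,-3.01,0,0,0,0,100],[2.64,-3.01,0,0,0,0,100]]]'
python3 -m pendant '[[[2.64,-3.01,0,0,0,0,100],[2.64,-3.01,0,0,0,0,100],[2.64,-3.01,0,0,0,0,100],[2.64,-3.01,0,0,0,0,100],[2.64,-3.01,0,0,0,0,100]]]'
python3 - <<'E'
from h import *
print(np.array(bot.get_calibration('wrist')['T_tool_cam']).round(3)); print(cam('wrist')[0].round(1).tolist())
E
```

```text
time: 1.97
ee_pos: [0.2302, -0.3511, 0.227]
tcp_rot: [-179.7, 0.1, 14.4]
wrist_force: [0.1, 0.3, 0.8]
opening: 0.0851
time: 2.38
ee_pos: [0.3219, -0.1638, 0.2281]
tcp_rot: [-179.9, -0.1, 14.2]
wrist_force: [1.6, -0.4, -0.7]
opening: 0.0855
time: 2.8
ee_pos: [0.414, 0.0235, 0.2305]
tcp_rot: [179.9, -0.4, 14.2]
wrist_force: [1.1, -1.5, -0.0]
opening: 0.0852
[[ 0.    -0.96  -0.279  0.072]
 [ 1.     0.001 -0.001  0.001]
 [ 0.001 -0.279  0.96  -0.142]
 [ 0.     0.     0.     1.   ]]
[[323.3, 0.0, 280.1], [0.0, 323.3, 208.2], [0.0, 0.0, 1.0]]
```

Run:
```python
from h import *
snap('wrist','w0.png')
for t,z in [('divider',.004),('tub',.05)]: print(t,rect('wrist',t,z))
for t,z in [('divider_tab',.028),('divider_bed',.004),('tub',0),('layer1',.003),('mould_cavity',.042),('rusk',.042)]:
    print(t,[(np.round(m['uv']).tolist(),round(m['confidence'],2),onz('wrist',[m['uv']],z)[0].round(4).tolist()) for m in bot.mark_of('wrist',t)][:4])
```

```text
divider [(0.65, [123.0, 80.0], [477.5, 218.0], [123.5, 84.5], 11.1)]
tub [(0.83, [350.0, 89.0], [504.2, -18.9], [210.5, 100.1], 5.9)]
divider_tab [([108.0, 37.0], 0.75, [0.5163, 0.2224, 0.028])]
divider_bed [([120.0, 97.0], 0.71, [0.4614, 0.2133, 0.004])]
tub []
layer1 [([328.0, 179.0], 0.83, [0.4284, -0.0341, 0.003]), ([342.0, 104.0], 0.81, [0.5122, -0.0261, 0.003]), ([339.0, 144.0], 0.69, [0.4698, -0.0348, 0.003])]
mould_cavity []
rusk [([540.0, 350.0], 0.56, [0.2902, -0.3548, 0.042])]
```

View pics/w0.png

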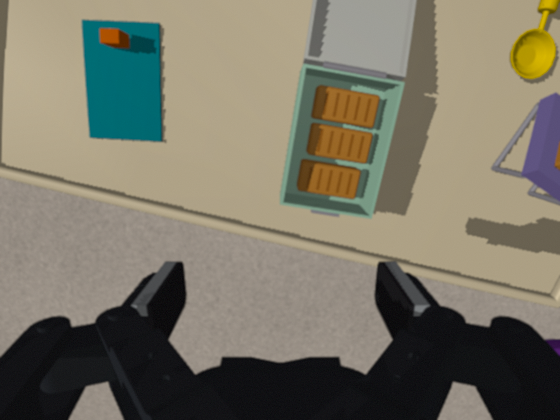

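```bash
python3 -m pendant '[[[2.5,-2.82,1.6,0,0,0,100],[2.5,-2.82,1.6,0,0,0,100],[2.5,-2.82,1.6,0,0,0,100],[2.5,-2.82,1.6,0,0,0,100],[2.5,-2.82,1.6,0,0,0,100]]]'
python3 -m pendant '[[[2.5,-2.82,1.6,0,0,0.065,60],[0,0,0,0,0,0,60],[0,0,0,0,0,0,60]]]'
python3 - <<'E'
from h import *
c=np.array([[302,66],[403,78],[373,216],[281,205]])
snap('wrist','w1.png')
print(bot.get_obs()['tcp_rot'],bot.get_obs()['ee_pos'])
print(rect('wrist','divider',.004))
for t,z in [('divider_tab',.028),('divider_bed',.004)]:
    print(t,[(np.round(m['uv']).tolist(),round(m['confidence'],2),onz('wrist',[m['uv']],z)[0].round(4).tolist()) for m in bot.mark_of('wrist',t)][:4])
for m in bot.masks_of('wrist','divider_tab')[:1]: print(m['confidence'],m['extent'])
E
```

```text
time: 3.67
ee_pos: [0.5128, 0.1528, 0.1563]
tcp_rot: [-178.9, -1.1, 16.1]
wrist_force: [0.4, -0.1, -0.0]
opening: 0.0854
time: 3.92
ee_pos: [0.5401, 0.1576, 0.1356]
tcp_rot: [-177.4, -0.7, 15.0]
wrist_force: [-0.4, -1.1, -0.4]
opening: 0.0523
[-177.39308302   -0.69840326   15.01990269] [0.53984845 0.15725514 0.13535255]
[(0.66, [209.0, 232.0], [478.4, 215.9], [123.9, 84.5], 11.1), (0.19, [487.0, 321.0], [480.0, -61.0], [41.6, 14.6], 70.1)]
divider_tab [([201.0, 215.0], 0.69, [0.5159, 0.2231, 0.028])]
divider_bed [([204.0, 262.0], 0.76, [0.4621, 0.2167, 0.004])]
0.89 [160.2, 180.2, 258.3, 312.5]
```

View pics/w1.png

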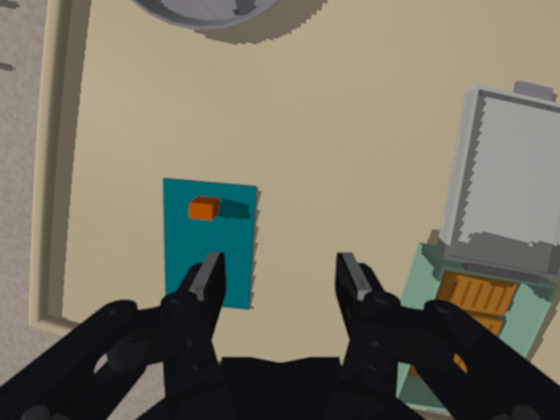

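```bash
cat >> h.py <<'E'
def tgt(pos,yaw,tilt=0):
    # tool x along yaw, z down; tilt: rotation about tool y (rad)
    T=np.eye(4); T[:3,:3]=(R.from_euler('z',yaw,degrees=True)*R.from_euler('x',180,degrees=True)*R.from_rotvec([0,tilt,0])).as_matrix(); T[:3,3]=pos; return T
def delta(Tt):
    M=np.linalg.inv(tool())@Tt; print('cm',(M[:3,3]*100).round(2),'rad',R.from_matrix(M[:3,:3]).as_rotvec().round(3))
E
python3 - <<'E'
from h import *
print(bot.get_obs()['q'].round(1)); delta(tgt([.518,.2235,.08],10.8))
E
```

```text
[ 15.    4.8  -0.5  83.8   2.6 179.9]
cm [-0.47 -6.62  6.07] rad [-0.046 -0.014  0.075]
```

```bash
python3 -m pendant '[[[0,0,0,0,0,-0.125,60],[0,0,0,0,0,-0.125,60],[0,0,0,0,0,-0.125,60],[0,0,0,0,0,-0.125,60],[0,0,0,0,0,-0.125,60]]]' >/dev/null
python3 -m pendant '[[[0,0,0,0,0,-0.125,60],[0,0,0,0,0,-0.125,60],[0,0,0,0,0,-0.125,60],[0,0,0,0,0,-0.125,60],[0,0,0,0,0,-0.125,60]]]' >/dev/null
python3 -m pendant '[[[0,0,0,0,0,-0.125,60],[0,0,0,0,0,-0.125,60],[0,0,0,0,0,-0.125,60],[0,0,0,0,0,-0.125,60],[0,0,0,0,0,-0.125,60]]]' 
python3 -m pendant '[[[0,0,0,0,0,-0.125,60],[0,0,0,0,0,-0.125,60],[0,0,0,0,0,-0.125,60],[0,0,0,0,0,-0.125,60],[0,0,0,0,0,-0.125,60]]]' >/dev/null
python3 -m pendant '[[[0,0,0,0,0,-0.125,60],[0,0,0,0,0,-0.125,60],[0,0,0,0,0,-0.125,60],[0,0,0,0,0,-0.125,60],[0,0,0,0,0,-0.125,60]]]'
python3 - <<'E'
from h import *
print(bot.get_obs()['q'].round(1)); delta(tgt([.518,.2235,.08],190.8))
E
```

```text
time: 5.42
ee_pos: [0.537, 0.1541, 0.1567]
tcp_rot: [176.9, -1.6, 122.7]
wrist_force: [0.2, 0.1, -0.2]
opening: 0.0513
time: 6.25
ee_pos: [0.5348, 0.1517, 0.1697]
tcp_rot: [177.5, 3.4, -165.8]
wrist_force: [0.1, -0.2, 0.1]
opening: 0.0515
[14.6  1.4 -0.6 84.5  2.5  0.4]
cm [0.41 6.98 9.27] rad [0.045 0.059 0.061]
```

```bash
python3 -m pendant '[[[0.14,2.3,2.8,0.045,0.059,0.061,60],[0.14,2.3,2.8,0,0,0,60],[0.14,2.3,2.8,0,0,0,60],[0,0,0,0,0,0,60]]]'
python3 - <<'E'
from h import *
print(bot.get_obs()['q'].round(1)); delta(tgt([.518,.2235,.04],190.8))
snap('wrist','w2.png'); print(rect('wrist','divider',.004))
for t,z in [('divider_tab',.028),('divider_bed',.004)]:
    print(t,[(np.round(m['uv']).tolist(),round(m['confidence'],2),onz('wrist',[m['uv']],z)[0].round(4).tolist()) for m in bot.mark_of('wrist',t)][:4])
E
```

```text
time: 6.58
ee_pos: [0.5185, 0.2197, 0.0909]
tcp_rot: [-179.9, 0.6, -168.3]
wrist_force: [-1.3, -0.9, -0.3]
opening: 0.0515
[23.1  5.7 -4.6 79.1 -0.2 11.4]
cm [0.03 0.39 5.09] rad [-0.002  0.011  0.016]
[(0.91, [288.0, 148.0], [481.2, 215.4], [127.1, 85.5], 10.7)]
divider_tab [([288.0, 223.0], 0.96, [0.5242, 0.2228, 0.028])]
divider_bed [([288.0, 136.0], 0.62, [0.4693, 0.2113, 0.004])]
```

View pics/w2.png

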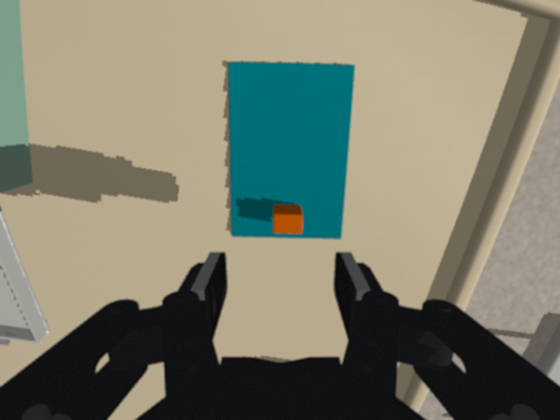

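```bash
python3 -m pendant '[[[-0.2,0.3,2.5,0,0.011,0.016,45],[0,0,2.5,0,0,0,45],[0,0,0,0,0,0,45]]]'
python3 - <<'E'
from h import *
delta(tgt([.520,.2232,.014],190.7))
E
```

```text
time: 7.03
ee_pos: [0.5283, 0.2198, 0.0539]
tcp_rot: [179.9, 1.1, -169.6]
wrist_force: [-1.1, -0.5, -0.9]
opening: 0.0384
cm [0.84 0.48 3.97] rad [ 0.001  0.019 -0.005]
```

```bash
python3 -m pendant '[[[0.8,0.45,1.0,0,0.019,0,45],[0.0,0,1.0,0,0,0,45],[0,0,0,0,0,0,45]]]'
python3 - <<'E'
from h import *
delta(tgt([.520,.2232,.014],190.7))
E
```

```text
time: 7.28
ee_pos: [0.5214, 0.222, 0.0374]
tcp_rot: [179.9, 0.2, -169.7]
wrist_force: [-0.4, -0.5, -0.1]
opening: 0.0386
cm [0.12 0.14 2.34] rad [ 0.002  0.004 -0.007]
```

```bash
python3 -m pendant '[[[0.12,0.14,0.8,0,0.004,0,45],[0.1,0,0.8,0,0,0,45],[0,0,0,0,0,0,45]]]'
python3 -m pendant '[[[0.05,0,0.6,0,0,0,45],[0,0,0.3,0,0,0,45],[0,0,0,0,0,0,45]]]'
python3 - <<'E'
from h import *
delta(tgt([.520,.2232,.014],190.7))
print(bot.get_obs()['wrist_force'])
E
```

```text
time: 7.53
ee_pos: [0.5199, 0.2232, 0.0223]
tcp_rot: [179.8, 0.2, -169.7]
wrist_force: [-0.5, 0.2, -0.1]
opening: 0.0387
time: 7.78
ee_pos: [0.5194, 0.2233, 0.0126]
tcp_rot: [179.8, 0.2, -169.7]
wrist_force: [-0.3, -0.4, -0.2]
opening: 0.0381
cm [-0.05 -0.02 -0.14] rad [ 0.003  0.003 -0.007]
[-0.32996737 -0.40581306 -0.17804819]
```

```bash
python3 -m pendant '[[[0,0,0,0,0,0,0],[0,0,0,0,0,0,0],[0,0,0,0,0,0,0],[0,0,0,0,0,0,0]]]' 45
python3 -m pendant '[[[0,0,0,0,0,0,0],[0,0,-0.5,0,0,0,0],[0,0,-1.0,0,0,0,0],[0,0,-2.0,0,0,0,0],[0,0,-2,0,0,0,0]]]'
python3 - <<'E'
from h import *
snap('wrist','w3.png'); print(bot.get_obs()['ee_pos'],bot.get_obs()['tcp_rot'])
print(rect('wrist','divider',bot.get_obs()['ee_pos'][2]))
E
```

```text
time: 8.12
ee_pos: [0.5198, 0.2234, 0.0132]
tcp_rot: [179.8, 0.2, -169.7]
wrist_force: [0.5, 0.7, -0.2]
opening: 0.0185
time: 8.53
ee_pos: [0.5172, 0.2222, 0.0672]
tcp_rot: [179.9, -0.2, -169.7]
wrist_force: [0.6, 0.3, 0.8]
opening: 0.0185
[0.51881729 0.22289165 0.07185929] [ 1.79832969e+02  1.26156572e-01 -1.69717404e+02]
[(0.92, [281.0, 151.0], [476.4, 215.0], [116.2, 78.4], 9.8)]
```

View pics/w3.png

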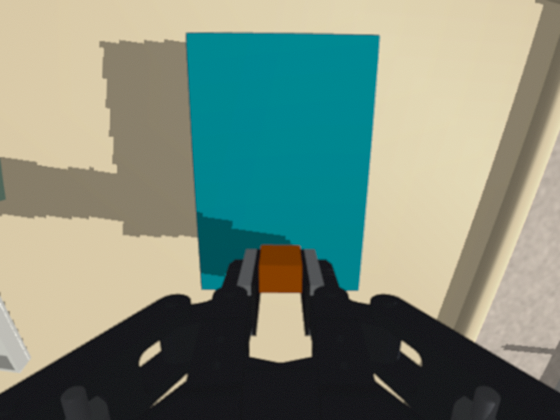

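```bash
cat >> h.py <<'E'
def pnp(n,obj,uv):
    K,D,P=cam(n); ok,r,t=cv2.solvePnP(np.array(obj,float),np.array(uv,float),K,D); 
    T=np.eye(4);T[:3,:3]=cv2.Rodrigues(r)[0];T[:3,3]=t[:,0]
    e=cv2.projectPoints(np.array(obj,float),r,t,K,D)[0].reshape(-1,2)-np.array(uv)
    W=P@T; print(n,'err',np.abs(e).max().round(1),'pos',W[:3,3].round(4),'rpy',R.from_matrix(W[:3,:3]).as_euler('xyz',degrees=True).round(1)); return W
E
python3 - <<'E'
from h import *
im=cv2.imread('pics/w3.png'); hsv=cv2.cvtColor(im,cv2.COLOR_BGR2HSV)
m=cv2.inRange(hsv,(80,120,60),(100,255,255))
h=cv2.convexHull(cv2.findNonZero(m)); q=cv2.approxPolyDP(h,8,True).reshape(-1,2); print(q.tolist())
obj=[[-.062,.042,.004],[-.062,-.042,.004],[.062,-.042,.004],[.062,.042,.004]]
# tool at w3 pose: divider -x end far (image top); image left = divider?
uv=[[187,33],[379,37],[360,290],[202,290]]
# image right = tool y = divider +y? tool yaw=190 so tool y=(0.18,... ) compute both
T=tool(); print('tooly',T[:3,1].round(2))
W=pnp('wrist',[[-.062,-.042,.004],[-.062,.042,.004],[.062,.042,.004],[.062,-.042,.004]],uv)
Tr=np.linalg.inv(T)@W; print(Tr.round(3)); print('tab in tool', (Tr@[.042,0,.028,1]).round(4))
im0=np.array([[302,66],[403,78],[373,216],[281,205]])
E
```

```text
[[378, 36], [357, 289], [202, 288], [187, 34]]
tooly [-0.18  0.98  0.  ]
wrist err 0.6 pos [0.4781 0.2159 0.0545] rpy [-1.1 -1.2  9.8]
[[-1.    -0.009  0.017  0.042]
 [-0.009  1.     0.022  0.   ]
 [-0.018  0.022 -1.     0.016]
 [ 0.     0.     0.     1.   ]]
tab in tool [ 2.00e-04  5.00e-04 -1.29e-02  1.00e+00]
```

```bash
python3 -m pendant '[[[0,0,-3,0,0,0,0],[0,-1.5,-3,0,0,0,0],[0,-3,-2,0,0,0,0],[0,-3,0,0,0,0,0],[0,-2.5,0,0,0,0,0]]]'
python3 -m pendant '[[[0,-1,0,0,0,0,0],[0,0,0,0,0,0,0],[0,0,0,0,0,0,0]]]'
python3 - <<'E'
from h import *
np.save('w4T.npy',tool()); im=snap('wrist','w4.png'); delta(tgt([.5,.12,.15],190))
m=bot.masks_of('wrist','tub'); print([(k['confidence'],np.round(k['extent'])) for k in m])
print(rect('wrist','tub',.05))
E
```

```text
time: 9.05
ee_pos: [0.5361, 0.1252, 0.1549]
tcp_rot: [179.8, 0.2, -169.3]
wrist_force: [0.9, -0.1, -0.6]
opening: 0.0187
time: 9.3
ee_pos: [0.539, 0.1114, 0.1563]
tcp_rot: [179.8, 0.3, -169.6]
wrist_force: [-0.3, 0.9, -0.4]
opening: 0.0189
cm [3.68 1.52 0.6 ] rad [0.003 0.005 0.008]
[(0.94, array([ 45.,   2., 201., 311.]))]
[(0.94, [123.0, 165.0], [533.6, -11.3], [247.0, 109.6], 4.9)]
```

View pics/w4.png

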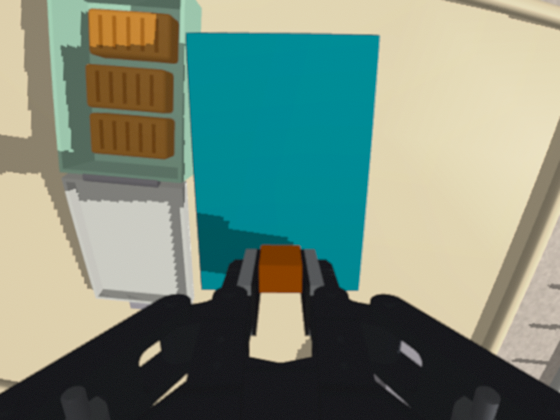

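```bash
python3 -m pendant '[[[2.5,0,0,0,0,0,0],[2.5,0,0,0,0,0,0],[0,0,0,0,0,0,0],[0,0,0,0,0,0,0]]]'
python3 - <<'E'
from h import *
T=tool(); np.save('w5T.npy',T); im=snap('wrist','w5.png'); print(T[:3,3])
print(rect('wrist','tub',.05))
for t in ['layer1']:
    print(t,[(np.round(m['uv']).tolist(),round(m['confidence'],2),onz('wrist',[m['uv']],.003)[0].round(4).tolist()) for m in bot.mark_of('wrist',t)][:4])
cv2.imwrite('pics/w5c.png',cv2.resize(im[0:240,0:280,::-1],(700,600),interpolation=cv2.INTER_CUBIC))
E
```

```text
time: 9.78
ee_pos: [0.4869, 0.1069, 0.153]
tcp_rot: [179.8, 0.0, -169.2]
wrist_force: [0.9, -0.2, -0.2]
opening: 0.019
[0.48689496 0.10685611 0.15297205]
[(0.92, [119.0, 196.0], [524.7, -12.7], [252.3, 109.4], 5.3)]
layer1 [([136.0, 151.0], 0.95, [0.4745, -0.0281, 0.003]), ([140.0, 105.0], 0.6, [0.4336, -0.0281, 0.003]), ([140.0, 188.0], 0.58, [0.5078, -0.0224, 0.003])]
```

View pics/w5c.png

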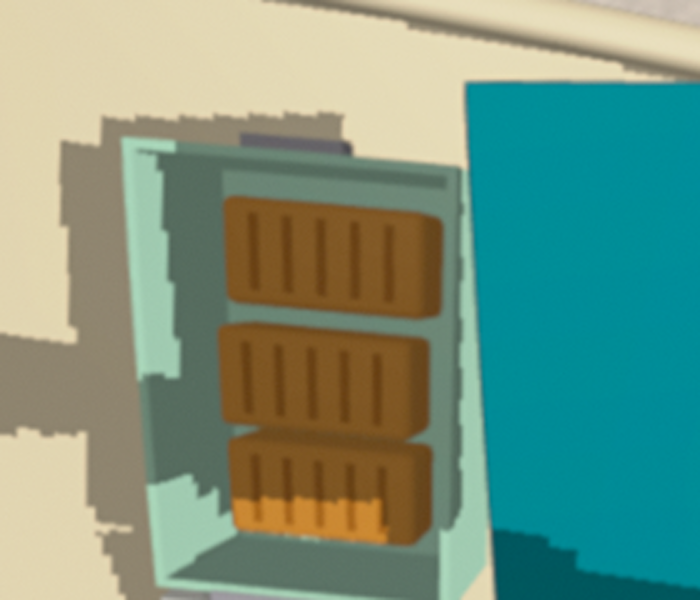

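Run:
```python
from h import *
import h
T5=np.load('w5T.npy')
for z in (.046,.05,.054):
    w=onz('wrist',[[48.4,55.2],[184.8,67.6],[62.4,235],[179,238]],z)
    A,B,C,E=w
    yaw=np.degrees(np.arctan2(*(C-A)[1::-1])); 
    c=(B+C)/2; print(z,w[:,:2].round(4).tolist(),np.linalg.norm(B-A).round(4),np.linalg.norm(C-A).round(4),np.linalg.norm(E-C).round(4),'yaw',yaw.round(2),np.degrees(np.arctan2(*(B-A)[1::-1])).round(2)-90,'c',c.round(4))
# w0
def t0():
    T=np.eye(4);T[:3,:3]=R.from_euler('xyz',[179.9,-.4,14.2],degrees=True).as_matrix();T[:3,3]=[.414,.0235,.2305];return T
h.tool=t0
for z in (.046,.05,.054):
    w=onz('wrist',[[302,66],[403,78],[373,216],[281,205]],z); print(z,w.mean(0).round(4),[np.linalg.norm(w[i]-w[(i+1)%4]).round(4) for i in range(4)], np.degrees(np.arctan2(*(w[0]+w[1]-w[2]-w[3])[1::-1])).round(2))
```

```text
0.046 [[0.4083, -0.0805], [0.4, 0.0197], [0.5478, -0.0683], [0.5315, 0.0295]] 0.1005 0.1401 0.0992 yaw 4.99 4.700000000000003 c [ 0.4739 -0.0243  0.046 ]
0.05 [[0.4084, -0.0777], [0.4003, 0.0209], [0.5457, -0.0657], [0.5297, 0.0305]] 0.0989 0.1378 0.0976 yaw 4.99 4.700000000000003 c [ 0.473  -0.0224  0.05  ]
0.054 [[0.4086, -0.0749], [0.4006, 0.022], [0.5437, -0.0632], [0.5279, 0.0315]] 0.0973 0.1356 0.096 yaw 4.99 4.700000000000003 c [ 0.4722 -0.0206  0.054 ]
0.046 [ 0.4691 -0.0236  0.046 ] [np.float64(0.0974), np.float64(0.1394), np.float64(0.0985), np.float64(0.1372)] 6.21
0.05 [ 0.4692 -0.0228  0.05  ] [np.float64(0.0962), np.float64(0.1377), np.float64(0.0973), np.float64(0.1355)] 6.21
0.054 [ 0.4694 -0.022   0.054 ] [np.float64(0.0951), np.float64(0.136), np.float64(0.0961), np.float64(0.1338)] 6.21
```

Run:
```python
from h import *
delta(tgt([.5143,-.0188,.115],185.6))
```

```text
cm [ -0.25 -12.83   3.77] rad [0.003 0.001 0.091]
```

```bash
python3 -m pendant '[[[0,-3,0.8,0,0,0.045,0],[0,-3,0.8,0,0,0.045,0],[0,-3,0.8,0,0,0,0],[0,-3,0.8,0,0,0,0],[0,0,0,0,0,0,0]]]'
python3 - <<'E'
from h import *
delta(tgt([.5143,-.0188,.100],185.6))
E
```

```text
time: 10.35
ee_pos: [0.5081, -0.0134, 0.1192]
tcp_rot: [179.8, 0.2, -174.2]
wrist_force: [0.1, 0.5, -1.0]
opening: 0.0188
cm [-0.56 -0.61  1.92] rad [0.004 0.003 0.004]
```

```bash
python3 -m pendant '[[[-0.5,-0.5,1.0,0,0,0,0],[0,0,0.8,0,0,0,0],[0,0,0,0,0,0,0],[0,0,0,0,0,0,0]]]'
python3 - <<'E'
from h import *
delta(tgt([.5143,-.0188,.0985],185.6))
W=tool(); snap('wrist','w6.png')
a=bot.camera('scene'); b=bot.camera('top'); a1=cv2.resize(a[150:260,230:370,::-1],None,fx=4,fy=4,interpolation=cv2.INTER_CUBIC); 
w=cv2.imread('pics/w6.png')
cv2.imwrite('pics/m6.png',np.hstack([cv2.resize(w,(480,360))[:, :480], cv2.resize(a[160:250,255:335,::-1],(320,360),interpolation=cv2.INTER_CUBIC)]))
E
```

```text
time: 10.68
ee_pos: [0.5157, -0.0182, 0.0983]
tcp_rot: [179.7, 0.1, -174.3]
wrist_force: [0.4, -0.1, -0.9]
opening: 0.019
cm [ 0.14 -0.04 -0.02] rad [0.004 0.002 0.002]
```

View pics/m6.png

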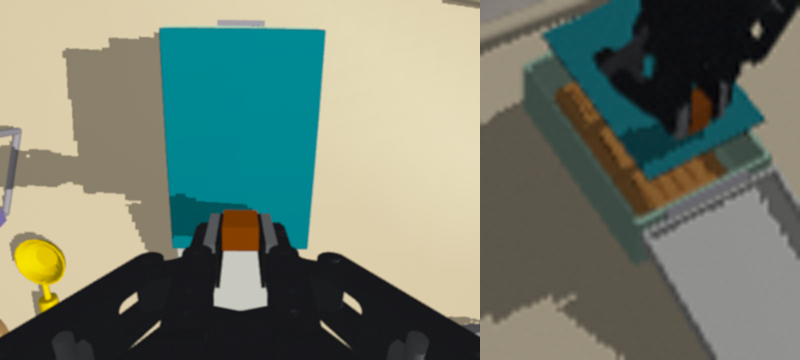

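```bash
python3 -m pendant '[[[0.14,-0.04,0.9,0,0,0,0],[0,0,0.9,0,0,0,0],[0,0,0,0,0,0,0]]]'
python3 - <<'E'
from h import *
delta(tgt([.5143,-.0188,.060],185.6))
E
```

```text
time: 11.08
ee_pos: [0.5149, -0.0174, 0.0807]
tcp_rot: [179.8, 0.3, -174.1]
wrist_force: [-0.2, -0.5, -0.7]
opening: 0.0188
cm [ 0.09 -0.14  2.07] rad [0.004 0.005 0.004]
```

```bash
python3 -m pendant '[[[0.05,-0.12,0.5,0,0.005,0.004,0],[0.05,0,0.5,0,0,0,0],[0,0,0,0,0,0,0]]]'
python3 -m pendant '[[[0.0,0,0.5,0,0,0,0],[0,0,0.3,0,0,0,0],[0,0,0,0,0,0,0]]]'
python3 - <<'E'
from h import *
delta(tgt([.5143,-.0188,.046],185.6))
E
```

```text
time: 11.33
ee_pos: [0.5135, -0.0185, 0.0692]
tcp_rot: [179.8, -0.0, -174.4]
wrist_force: [-0.5, 0.1, 0.1]
opening: 0.0189
time: 11.58
ee_pos: [0.5134, -0.0186, 0.0602]
tcp_rot: [179.8, -0.1, -174.4]
wrist_force: [-0.4, -0.7, 0.9]
opening: 0.0188
cm [-0.09 -0.04  1.42] rad [ 0.004 -0.001  0.   ]
```

```bash
python3 -m pendant '[[[-0.06,0,0.4,0,0,0,0],[0,0,0.3,0,0,0,0],[0,0,0,0,0,0,0]]]'
python3 -m pendant '[[[0.0,0,0.3,0,0,0,0],[0,0,0.2,0,0,0,0],[0,0,0,0,0,0,0]]]'
python3 -m pendant '[[[0.0,0,0.2,0,0,0,0],[0,0,0,0,0,0,0]]]'
```

```text
time: 11.83
ee_pos: [0.5142, -0.0185, 0.0527]
tcp_rot: [179.8, -0.0, -174.4]
wrist_force: [0.5, -0.8, -0.4]
opening: 0.0191
time: 12.08
ee_pos: [0.5143, -0.0185, 0.0472]
tcp_rot: [179.8, -0.0, -174.4]
wrist_force: [-0.1, -0.7, -0.4]
opening: 0.0186
time: 12.25
ee_pos: [0.5143, -0.0185, 0.045]
tcp_rot: [179.8, -0.0, -174.4]
wrist_force: [-0.2, -0.9, 0.8]
opening: 0.0184
```

```bash
python3 -m pendant '[[[0.0,0,0.15,0,0,0,0],[0,0,0.0,0,0,0,0]]]'
python3 -m pendant '[[[0.0,0,0.15,0,0,0,0],[0,0,0,0,0,0,0]]]'
python3 -m pendant '[[[0.0,0,0.15,0,0,0,0],[0,0,0,0,0,0,0]]]'
```

```text
time: 12.42
ee_pos: [0.5144, -0.0185, 0.0434]
tcp_rot: [179.8, -0.0, -174.4]
wrist_force: [0.5, -0.3, -0.0]
opening: 0.0186
time: 12.58
ee_pos: [0.5144, -0.0185, 0.0419]
tcp_rot: [179.8, -0.0, -174.4]
wrist_force: [0.3, -0.0, -0.1]
opening: 0.0186
time: 12.75
ee_pos: [0.5145, -0.0185, 0.0403]
tcp_rot: [179.8, 0.0, -174.4]
wrist_force: [-0.3, 0.8, -0.3]
opening: 0.0187
```

```bash
python3 -m pendant '[[[0.0,0,0.08,0,0,0,0],[0,0,0.0,0,0,0,0]]]'
python3 -m pendant '[[[0.0,0,0.08,0,0,0,0],[0,0,0,0,0,0,0]]]'
```

```text
time: 12.92
ee_pos: [0.5147, -0.0185, 0.0397]
tcp_rot: [179.8, 0.0, -174.4]
wrist_force: [-0.3, 0.7, -0.1]
opening: 0.0187
time: 13.08
ee_pos: [0.515, -0.0185, 0.0399]
tcp_rot: [179.8, 0.1, -174.4]
wrist_force: [0.9, -0.4, 0.2]
opening: 0.0189
```

```bash
python3 -m pendant '[[[0,0,0,0,0,0,30],[0,0,0,0,0,0,40],[0,0,0,0,0,0,45],[0,0,0,0,0,0,45]]]'
python3 -m pendant '[[[0,0,-1,0,0,0,45],[0,0,-2,0,0,0,45],[0,0,-3,0,0,0,45],[0,0,-3,0,0,0,45],[0,0,-3,0,0,0,45]]]'
python3 - <<'E'
from h import *
T=tool(); np.save('w7T.npy',T); im=snap('wrist','w7.png'); print(T[:3,3])
hsv=cv2.cvtColor(im,cv2.COLOR_RGB2HSV); m=cv2.inRange(hsv,(80,120,60),(100,255,255))
h=cv2.convexHull(cv2.findNonZero(m)); q=cv2.approxPolyDP(h,6,True).reshape(-1,2); print(q.tolist())
print(rect('wrist','divider',.031))
for t,z in [('divider_tab',.055),('divider_bed',.031)]:
    print(t,[(np.round(m['uv']).tolist(),round(m['confidence'],2),onz('wrist',[m['uv']],z)[0].round(4).tolist()) for m in bot.mark_of('wrist',t)][:4])
E
```

```text
time: 13.42
ee_pos: [0.515, -0.0185, 0.0397]
tcp_rot: [179.8, 0.1, -174.4]
wrist_force: [0.1, 0.1, -0.2]
opening: 0.0386
time: 13.83
ee_pos: [0.5107, -0.0188, 0.1587]
tcp_rot: [179.7, -0.6, -174.4]
wrist_force: [0.8, 0.4, 0.0]
opening: 0.0388
[ 0.51069703 -0.0188188   0.15874788]
[[332, 79], [325, 226], [233, 225], [229, 78]]
[(0.91, [280.0, 151.0], [477.4, -22.3], [125.2, 84.8], 5.0), (0.74, [7.0, 219.0], [554.0, -264.0], [19.6, 60.6], 81.6)]
divider_tab [([276.0, 211.0], 0.59, [0.5168, -0.0215, 0.055])]
divider_bed [([278.0, 139.0], 0.76, [0.4607, -0.0253, 0.031])]
```

View pics/w7.png

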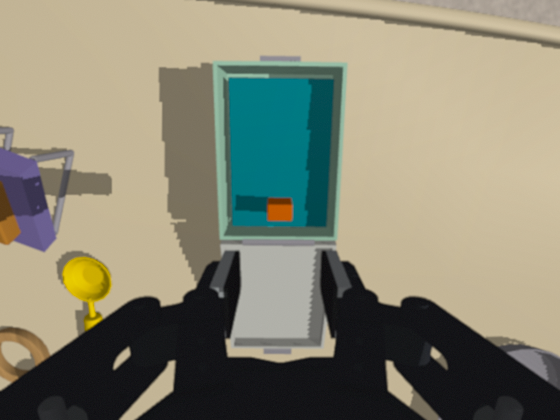

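```bash
python3 -m pendant '[[[-0.5,-3.8,-0.6,0,0,0.06,45],[-0.5,-3.8,-0.6,0,0,0.06,45],[0,-3.8,-0.6,0,0,0.06,50],[0.5,-3.8,-0.6,0,0,0.06,60],[0.5,-3.8,-0.6,0,0,0.06,60]]]'
python3 - <<'E'
from h import *
print(bot.get_obs()['q'].round(1)); delta(tgt([.545,-.258,.18],165)); print('bottle',onz('top',[[407,202]],0),'cup',onz('top',[[318,132]],0))
E
```

```text
time: 14.45
ee_pos: [0.5071, -0.2058, 0.1818]
tcp_rot: [179.7, -1.1, 168.5]
wrist_force: [1.1, -0.3, -0.4]
opening: 0.0512
[-22.1   5.    4.6  90.7   0.1 -10.7]
cm [-4.75 -4.37  0.07] rad [ 0.004 -0.019  0.062]
bottle [[ 0.57255677 -0.4779763   0.        ]] cup [[ 0.76785553 -0.20462822  0.        ]]
```

```bash
python3 -m pendant '[[[-2.4,-2.2,0,0,0,0.06,60],[-2.3,-1.8,0,0,-0.019,0,60],[0,0,0,0,0,0,60],[0,0,0,0,0,0,60]]]'
python3 - <<'E'
from h import *
print(bot.get_obs()['q'].round(1)); T=tool(); np.save('w8T.npy',T); im=snap('wrist','w8.png'); print(T[:3,3])
for t,z in [('rusk',.042),('mould',0),('mould_cavity',.042)]:
    print(t,[(np.round(m['uv']).tolist(),round(m['confidence'],2),onz('wrist',[m['uv']],z)[0].round(4).tolist()) for m in bot.mark_of('wrist',t)][:3])
ms=bot.masks_of('wrist','rusk'); print([(m['confidence'],np.round(m['extent'])) for m in ms])
l,t,r,b=[int(v) for v in (ms[0]['extent'])]
l=max(l-60,0);t=max(t-45,0);c=im[t:t+180,l:l+240,::-1]; print('crop',l,t,c.shape)
cv2.imwrite('pics/w8c.png',cv2.resize(c,None,fx=3.3,fy=3.3,interpolation=cv2.INTER_CUBIC))
E
```

```text
time: 14.78
ee_pos: [0.5403, -0.265, 0.1767]
tcp_rot: [179.8, -0.3, 164.2]
wrist_force: [-0.3, 0.2, -0.2]
opening: 0.0512
[-26.2  11.8  11.6  90.2   0.1 -10.4]
[ 0.54032603 -0.26499995  0.1767268 ]
rusk [([282.0, 184.0], 0.72, [0.5299, -0.2587, 0.042]), ([38.0, 190.0], 0.59, [0.4745, -0.4708, 0.042]), ([508.0, 51.0], 0.54, [0.4723, -0.0525, 0.042])]
mould []
mould_cavity [([282.0, 184.0], 0.71, [0.5304, -0.258, 0.042])]
[(0.77, array([  0., 163.,  72., 217.])), (0.57, array([260., 157., 302., 230.]))]
crop 0 118 (180, 240, 3)
```

View pics/w8c.png

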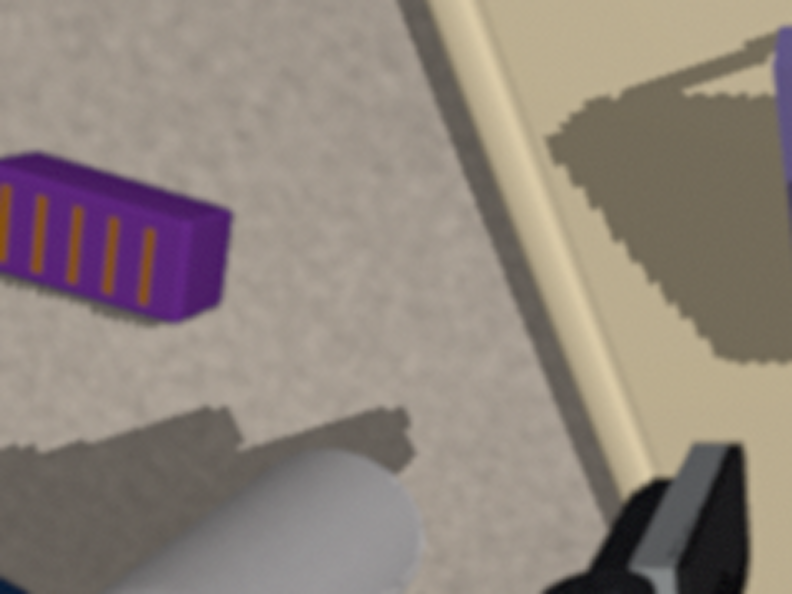

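```bash
cat > fit.py <<'E'
from h import *
import h
from scipy.optimize import minimize
def box(x,y,z): return np.array([[i*x/2,j*y/2,k*z] for i in(-1,1) for j in(-1,1) for k in(0,1)])
def model(p):
    x,y,z,yaw=p; Rm=(R.from_euler('z',yaw)*R.from_euler('y',.5)).as_matrix()
    o=np.array([x,y,z+.034]); return (box(.1,.074,.018)@Rm.T+o),(( box(.066,.034,.024)+[0,0,.009])@Rm.T+o)
S=4
def hull(n,X,sh):
    u=(proj(n,X)+.5)*S; m=np.zeros(sh,np.uint8); cv2.fillConvexPoly(m,cv2.convexHull(u.astype(np.float32)).round().astype(np.int32),1); return m
def fit(n,im,p0,roi,fixz=None):
    l,t,r,b=roi; hsv=cv2.cvtColor(im,cv2.COLOR_BGR2HSV)
    br=cv2.inRange(hsv,(5,110,60),(22,255,255)); li=cv2.inRange(hsv,(115,50,50),(140,170,255))
    q=np.zeros_like(br); q[t:b,l:r]=1; br*=q; li*=q
    def big(m):
        k,L,st,_=cv2.connectedComponentsWithStats(m); return (L==1+st[1:,4].argmax()).astype(np.uint8)
    br=big((br>0).astype(np.uint8)); al=big(((li>0)|(br>0)).astype(np.uint8))
    al=cv2.morphologyEx(al,cv2.MORPH_OPEN,np.ones((3,3),np.uint8))
    print(n,'px rusk',br.sum(),'all',al.sum(),cv2.boundingRect(br),cv2.boundingRect(al))
    up=lambda m: cv2.resize(m,None,fx=S,fy=S,interpolation=cv2.INTER_NEAREST)
    B,A=up(br),up(al)
    def cost(p):
        p=np.array(p)*[.01,.01,.01,.1]
        m,k=model(p); hb=hull(n,k,B.shape); hm=np.maximum(hull(n,m,B.shape),hb)
        return ((hb!=B).sum()/B.sum()+(hm!=A).sum()/A.sum())
    best=None
    x0=np.array(p0)/[.01,.01,.01,.1]
    r=minimize(cost,x0,method='Nelder-Mead',options=dict(initial_simplex=np.vstack([x0]+[x0+np.eye(4)[i]*[1,1,.8,1][i] for i in range(4)]),xatol=.01,fatol=1e-4,maxiter=300))
    r=minimize(cost,r.x,method='Nelder-Mead',options=dict(initial_simplex=np.vstack([r.x]+[r.x+np.eye(4)[i]*.4 for i in range(4)]),xatol=.01,fatol=1e-4,maxiter=300))
    p=r.x*[.01,.01,.01,.1]; print('fit xyz',p[:3].round(4),'yaw',np.degrees(p[3]).round(1),'cost',round(r.fun,3)); return p
E
python3 - <<'E'
from fit import *
T=np.load('w8T.npy'); h.tool=lambda:T
for y in (-.2,-.35): p=fit('wrist',cv2.imread('pics/w8.png'),[.527,-.257,0.0,y],(150,100,420,280))
p=fit('top',cv2.imread('pics/t0.png'),[.527,-.257,0.0,-.26],(305,180,360,235))
p=fit('scene',cv2.imread('pics/s0.png'),[.527,-.257,0.0,-.26],(190,205,250,275))
E
```

```text
wrist px rusk 2908 all 8638 (262, 155, 44, 72) (235, 125, 97, 102)
fit xyz [ 0.5257 -0.2581 -0.0098] yaw -15.6 cost 0.133
wrist px rusk 2908 all 8638 (262, 155, 44, 72) (235, 125, 97, 102)
fit xyz [ 0.5251 -0.258  -0.0082] yaw -15.5 cost 0.132
top px rusk 250 all 706 (326, 193, 17, 23) (317, 191, 32, 35)
fit xyz [ 5.248e-01 -2.563e-01  4.000e-04] yaw -16.2 cost 0.376
scene px rusk 388 all 1215 (210, 228, 17, 29) (201, 220, 36, 45)
fit xyz [ 0.5268 -0.2599  0.005 ] yaw -14.7 cost 0.242
```

```bash
cat >> h.py <<'E'
M=np.array([.5257,-.258,-.001]); MY=-15.5
def grasp(h): # TCP height above the mould block's underside along the normal
    c,s=np.cos(np.radians(MY)),np.sin(np.radians(MY)); n=np.array([np.sin(.5)*c,np.sin(.5)*s,np.cos(.5)])
    return tgt(M+[0,0,.034]+n*h,180+MY,.5)
E
python3 -m pendant '[[[0,0,0,0,0.12,0,62],[0,0,0,0,0.12,0,62],[0,0,0,0,0.12,0,62],[0,0,0,0,0.12,0,62],[0,0,0,0,0,0,62]]]'
python3 - <<'E'
from h import *
print(bot.get_obs()['q'].round(1)); delta(grasp(.08)); delta(grasp(.12))
E
```

```text
time: 15.45
ee_pos: [0.5348, -0.2566, 0.1759]
tcp_rot: [179.8, -27.6, 164.8]
wrist_force: [0.3, -0.6, -5.6]
opening: 0.0528
[-23.8  41.1  45.9 122.2  -3.7  -7.7]
cm [-6.03 -0.42  5.06] rad [0.002 0.018 0.004]
cm [-6.1  -0.41  1.06] rad [0.002 0.018 0.004]
```

```bash
python3 -m pendant '[[[-2,-0.2,0.3,0,0.018,0,62],[-2,-0.2,0.3,0,0,0,62],[-1.8,0,0.3,0,0,0,62],[0,0,0,0,0,0,62],[0,0,0,0,0,0,62]]]'
python3 - <<'E'
from fit import *
print(bot.get_obs()['q'].round(1)); delta(grasp(.08)); delta(grasp(.02)); T=tool(); np.save('w9T.npy',T); snap('wrist','w9.png'); print([(np.round(m['uv']),m['confidence'],np.round(m['extent']) if 'extent' in m else '') for m in bot.mark_of('wrist','rusk')])
print([(m['confidence'],np.round(m['extent'])) for m in bot.masks_of('wrist','rusk')])
p=fit('wrist',cv2.imread('pics/w9.png'),[.5257,-.258,-.001,-.27],(140,40,440,320))
E
```

```text
time: 15.87
ee_pos: [0.5815, -0.2693, 0.137]
tcp_rot: [179.7, -28.6, 165.2]
wrist_force: [-0.7, 0.3, 1.1]
opening: 0.0529
[-23.2  52.6  59.6 125.3  -3.7  -7.4]
cm [ 0.01 -0.4   3.85] rad [0.    0.001 0.01 ]
cm [ 0.01 -0.4   9.85] rad [0.    0.001 0.01 ]
[(array([ 11., 221.]), 0.89, ''), (array([272., 202.]), 0.72, '')]
[(0.92, array([ 47.,   3., 117.,  49.])), (0.78, array([  0., 198.,  50., 247.])), (0.59, array([252., 164., 294., 253.]))]
wrist px rusk 3898 all 11182 (252, 163, 47, 88) (227, 137, 98, 125)
fit xyz [ 0.5219 -0.2576 -0.0061] yaw -15.6 cost 0.087
```

```bash
sed -i 's/^M=.*/M=np.array([.5237,-.2577,0]); MY=-15.5/' h.py
python3 -m pendant '[[[0.1,-0.35,1.6,0,0,0,62],[0.1,0,1.6,0,0,0,62],[0,0,1.6,0,0,0,62],[0,0,0,0,0,0,62]]]'
python3 - <<'E'
from h import *
print(bot.get_obs()['q'].round(1)); delta(grasp(.02))
E
```

```text
time: 16.35
ee_pos: [0.5547, -0.2659, 0.1043]
tcp_rot: [179.8, -27.7, 165.1]
wrist_force: [0.2, 0.1, -0.1]
opening: 0.0531
[-23.8  44.2  42.8 116.   -3.9  -7.9]
cm [-0.46 -0.03  5.71] rad [-0.002  0.016  0.009]
```

```bash
python3 -m pendant '[[[-0.4,0,1.2,0,0.016,0.008,60],[-0.1,0,1.2,0,0,0,60],[0,0,0,0,0,0,60]]]'
python3 - <<'E'
from h import *
print(bot.get_obs()['q'].round(1)); delta(grasp(.02))
E
```

```text
time: 16.6
ee_pos: [0.5478, -0.2643, 0.0861]
tcp_rot: [-179.8, -28.2, 164.4]
wrist_force: [-0.3, -1.1, 0.4]
opening: 0.0517
[-23.8  43.4  39.4 113.9  -4.1  -7.3]
cm [-0.28  0.    3.77] rad [-0.003  0.007 -0.001]
```

```bash
python3 -m pendant '[[[-0.25,0,0.9,0,0.007,0,58],[-0.05,0,0.9,0,0,0,58],[0,0,0,0,0,0,58]]]'
python3 -m pendant '[[[-0.05,0,0.7,0,0,0,58],[0,0,0.5,0,0,0,58],[0,0,0,0,0,0,58]]]'
python3 - <<'E'
from h import *
print(bot.get_obs()['q'].round(1)); delta(grasp(.02))
E
```

```text
time: 16.85
ee_pos: [0.5432, -0.2631, 0.0702]
tcp_rot: [-179.7, -28.5, 164.3]
wrist_force: [0.9, -0.4, -0.2]
opening: 0.0494
time: 17.1
ee_pos: [0.539, -0.262, 0.0598]
tcp_rot: [-179.7, -28.4, 164.3]
wrist_force: [0.5, 0.0, 0.2]
opening: 0.0496
[-23.9  42.2  34.5 110.5  -4.2  -7.3]
cm [0.16 0.01 1.02] rad [-0.004  0.004 -0.003]
```

```bash
python3 -m pendant '[[[0.1,0,0.4,0,0,0,58],[0,0,0.3,0,0,0,58],[0,0,0,0,0,0,58]]]'
python3 -m pendant '[[[0.05,0,0.2,0,0,0,58],[0,0,0,0,0,0,58]]]'
python3 - <<'E'
from h import *
delta(grasp(.02))
E
```

```text
time: 17.35
ee_pos: [0.5353, -0.261, 0.0543]
tcp_rot: [-179.7, -28.4, 164.3]
wrist_force: [-0.9, 0.8, 0.1]
opening: 0.0495
time: 17.52
ee_pos: [0.5339, -0.2607, 0.0529]
tcp_rot: [-179.7, -28.4, 164.3]
wrist_force: [-0.2, 0.5, 0.6]
opening: 0.0496
cm [0.03 0.01 0.17] rad [-0.004  0.005 -0.003]
```

```bash
python3 -m pendant '[[[0,0,0.08,0,0,0,58],[0,0,0,0,0,0,30],[0,0,0,0,0,0,30],[0,0,0,0,0,0,30],[0,0,0,0,0,0,30]]]' 45
python3 - <<'E'
from h import *
o=bot.get_obs();print(o['wrist_force'],o['opening']); delta(grasp(.02))
E
```

```text
time: 17.93
ee_pos: [0.5339, -0.2607, 0.0532]
tcp_rot: [-179.7, -28.3, 164.3]
wrist_force: [0.1, -1.0, -0.1]
opening: 0.0327
[ 0.13836115 -0.98940226 -0.12241288] 0.032723460736106665
cm [0.02 0.02 0.19] rad [-0.004  0.006 -0.003]
```

```bash
python3 -m pendant '[[[0,0,-0.3,0,0,0,20],[0,0,-0.6,0,0,0,20],[0,0,-0.8,0,0,0,20],[0,0,0,0,0,0,20]]]'
python3 - <<'E'
from h import *
o=bot.get_obs();print(o['wrist_force'],o['opening'],o['q'].round(1)); delta(grasp(.02))
E
```

```text
time: 18.27
ee_pos: [0.542, -0.2628, 0.0692]
tcp_rot: [-179.7, -28.4, 164.3]
wrist_force: [-0.1, -0.7, -0.2]
opening: 0.0323
[-0.05126274 -0.68681924 -0.15281004] 0.03231229562629804 [-23.9  42.5  36.1 111.6  -4.2  -7.2]
cm [-0.01  0.01  2.  ] rad [-0.004  0.005 -0.003]
```

```bash
python3 -m pendant '[[[0,0,-2,0,0,0,20],[0,0,-2.5,0,0,0,20],[0,0,-2,0,0,0,20],[0,0,0,0,-0.12,0,20],[0,0,0,0,-0.12,0,20]]]'
python3 -m pendant '[[[0,0,0,0,-0.12,0,20],[0,0,0,0,-0.12,0,20],[0,0,0,0,0,0,20]]]'
python3 - <<'E'
from h import *
o=bot.get_obs();print(o['wrist_force'],o['opening'],o['q'].round(1)); 
im=snap('wrist','w10.png'); cv2.imwrite('pics/w10c.png',cv2.resize(im[120:320,140:420,::-1],None,fx=2.8,fy=2.8,interpolation=cv2.INTER_CUBIC))
np.save('w10T.npy',tool())
hsv=cv2.cvtColor(im,cv2.COLOR_RGB2HSV); m=cv2.inRange(hsv,(5,110,60),(22,255,255)); k,L,st,c=cv2.connectedComponentsWithStats(m); i=np.argsort(-st[1:,4])[:3]+1; print(st[i],c[i].round())
delta(tgt([.46,-.0235,.15],185.2))
E
```

```text
time: 18.68
ee_pos: [0.5817, -0.2744, 0.1117]
tcp_rot: [-179.9, -18.1, 164.5]
wrist_force: [0.9, -0.5, 0.6]
opening: 0.0326
time: 18.93
ee_pos: [0.5804, -0.2738, 0.1065]
tcp_rot: [-179.9, -5.5, 164.5]
wrist_force: [-1.7, 1.3, -1.8]
opening: 0.0327
[-1.7065289   1.27128775 -1.78649775] 0.03271246525848999 [-24.8  22.7  17.2  89.9  -0.9  -9.3]
[[ 242  196   77  139 9964]
 [ 267  346   58   17  633]
 [ 354  262    3    3    3]] [[280. 264.]
 [294. 354.]
 [355. 263.]]
cm [18.77 20.92 -2.42] rad [ 0.016 -0.096 -0.361]
```

View pics/w10c.png

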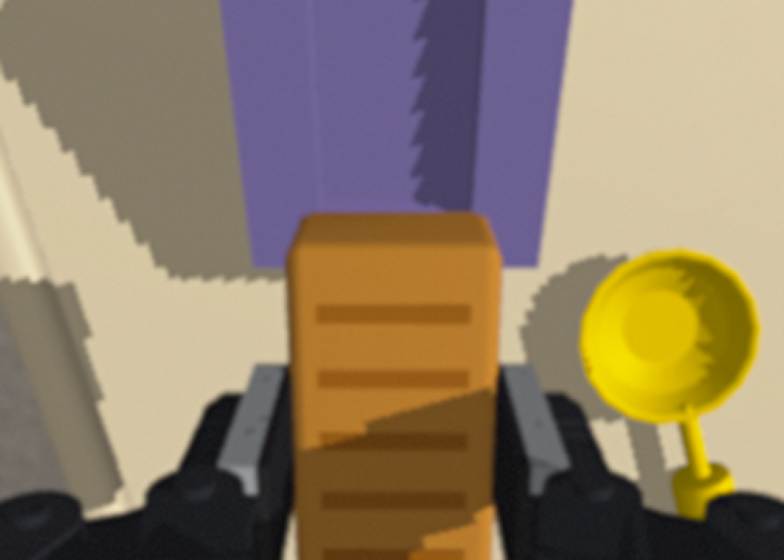

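```bash
python3 -m pendant '[[[0,0,-2.5,0,-0.096,0,20],[0,0,-2.5,0,0,0,20],[2.5,2.3,-1,0,0,0,20],[2.5,2.3,0,0,0,0,20],[2.5,2.3,0,0,0,0,20]]]'
python3 -m pendant '[[[2.5,2.3,0,0,0,-0.12,20],[2.0,2.3,0,0,0,-0.12,20],[0,0,0,0,0,-0.12,20],[0,0,0,0,0,0,20],[0,0,0,0,0,0,20]]]'
python3 - <<'E'
from h import *
import h
print(bot.get_obs()['q'].round(1),bot.get_obs()['opening']); delta(tgt([.46,-.0235,.15],185.2))
im=snap('wrist','w11.png'); T=tool(); np.save('w11T.npy',T)
hsv=cv2.cvtColor(im,cv2.COLOR_RGB2HSV); m=cv2.inRange(hsv,(80,120,50),(100,255,255)); hh=cv2.convexHull(cv2.findNonZero(m)); print('teal',cv2.boundingRect(m),cv2.approxPolyDP(hh,5,True).reshape(-1,2).tolist())
for c in ['wrist','top','scene']:
    if c!='wrist': bot.camera(c)
    print(c,rect(c,'divider',.031))
    for t,z in [('divider_tab',.055),('divider_bed',.031)]:
        print(t,[(np.round(q['uv']).tolist(),round(q['confidence'],2),onz(c,[q['uv']],z)[0].round(4).tolist()) for q in bot.mark_of(c,t)][:3])
# rusk in tool from w10
K,D,_=cam('wrist'); Tc=np.array(bot.get_calibration('wrist')['T_tool_cam'])
u=cv2.undistortPoints(np.array([[[280.,232.1]],[[280,277.5]],[[280,317.5]]]),K,D).reshape(-1,2); d=np.c_[u,np.ones(3)]@Tc[:3,:3].T
for z in (-.008,-.0115,-.015): print(z,(Tc[:3,3]+d*((z-Tc[2,3])/d[:,2])[:,None]).round(4)[:,:2].tolist())
E
```

```text
time: 19.4
ee_pos: [0.5292, -0.1894, 0.1578]
tcp_rot: [179.9, -1.8, 164.2]
wrist_force: [0.0, 0.9, -1.0]
opening: 0.0328
time: 19.82
ee_pos: [0.4967, -0.1293, 0.1671]
tcp_rot: [179.2, -1.9, -174.3]
wrist_force: [0.4, -0.3, -1.5]
opening: 0.0328
[-14.6   1.2  -1.   89.9   0.1 -20.3] 0.03284406286923781
cm [ 2.54 10.87  1.95] rad [ 0.014 -0.033  0.009]
teal (350, 115, 105, 137) [[453, 117], [436, 249], [350, 250], [359, 115]]
wrist [(0.67, [400.0, 182.0], [473.2, -23.8], [123.0, 84.5], 4.9)]
divider_tab [([404.0, 240.0], 0.56, [0.5141, -0.0217, 0.055])]
divider_bed [([399.0, 169.0], 0.82, [0.4577, -0.028, 0.031])]
top []
divider_tab []
divider_bed []
scene [(0.91, [296.0, 191.0], [470.0, -23.8], [117.3, 82.2], 4.5)]
divider_tab [([306.0, 198.0], 0.81, [0.5161, -0.019, 0.055])]
divider_bed [([295.0, 191.0], 0.59, [0.4707, -0.0271, 0.031]), ([260.0, 286.0], 0.28, [0.669, -0.2167, 0.031]), ([308.0, 199.0], 0.27, [0.5052, -0.0068, 0.031])]
-0.008 [[0.0198, -0.0008], [-0.0025, -0.0008], [-0.024, -0.0007]]
-0.0115 [[0.0211, -0.0008], [-0.0006, -0.0008], [-0.0216, -0.0008]]
-0.015 [[0.0224, -0.0008], [0.0013, -0.0008], [-0.0191, -0.0008]]
```

```bash
python3 -m pendant '[[[0.8,3.2,0.3,0.014,-0.033,0,20],[0.8,3.4,0.3,0,0,0,20],[0.8,3.4,0.3,0,0,0,20],[0,0,0,0,0,0,20],[0,0,0,0,0,0,20]]]'
python3 - <<'E'
from h import *
delta(tgt([.46,-.024,.10],185))
E
```

```text
time: 20.83
ee_pos: [0.4602, -0.0301, 0.1548]
tcp_rot: [180.0, -0.1, -174.4]
wrist_force: [-0.6, -0.0, -0.6]
opening: 0.0327
cm [-0.05  0.6   5.48] rad [ 0.001 -0.002  0.01 ]
```

```bash
python3 -m pendant '[[[-0.1,0.6,1.8,0,0,0.01,20],[-0.1,0,1.8,0,0,0,20],[-0.1,0,1.5,0,0,0,20],[0,0,0,0,0,0,20]]]'
python3 - <<'E'
from h import *
delta(tgt([.46,-.024,.07],185))
E
```

```text
time: 21.17
ee_pos: [0.4641, -0.0244, 0.104]
tcp_rot: [-180.0, 0.2, -175.0]
wrist_force: [-0.3, 0.9, -0.1]
opening: 0.0327
cm [0.41 0.08 3.4 ] rad [-0.     0.003 -0.   ]
```

```bash
python3 -m pendant '[[[0.4,0.05,1.2,0,0,0,20],[0.05,0,1.2,0,0,0,20],[0,0,0.8,0,0,0,20],[0,0,0,0,0,0,20]]]'
python3 - <<'E'
from h import *
delta(tgt([.46,-.024,.05],185))
E
```

```text
time: 21.5
ee_pos: [0.4608, -0.0263, 0.0723]
tcp_rot: [-179.9, 0.2, -175.2]
wrist_force: [-0.2, 0.2, -0.7]
opening: 0.0326
cm [0.07 0.24 2.23] rad [-0.001  0.004 -0.003]
```

```bash
python3 -m pendant '[[[0.05,0.2,0.6,0,0.004,0,20],[0,0,0.5,0,0,0,20],[0,0,0,0,0,0,20]]]'
python3 -m pendant '[[[0,0,0.5,0,0,0,20],[0,0,0.3,0,0,0,20],[0,0,0,0,0,0,20]]]'
python3 - <<'E'
from h import *
delta(tgt([.46,-.024,.044],185))
E
```

```text
time: 21.75
ee_pos: [0.461, -0.0247, 0.0615]
tcp_rot: [-179.9, 0.1, -175.2]
wrist_force: [0.1, 0.5, -0.8]
opening: 0.0328
time: 22.0
ee_pos: [0.4616, -0.0246, 0.0534]
tcp_rot: [-179.9, 0.1, -175.2]
wrist_force: [0.3, -0.4, -0.4]
opening: 0.0328
cm [0.16 0.08 0.94] rad [-0.001  0.002 -0.003]
```

```bash
python3 -m pendant '[[[0.16,0.06,0.25,0,0,0,20],[0,0,0.2,0,0,0,20],[0,0,0,0,0,0,20]]]'
python3 -m pendant '[[[0,0,0.15,0,0,0,20],[0,0,0,0,0,0,20]]]'
python3 -m pendant '[[[0,0,0.12,0,0,0,20],[0,0,0,0,0,0,20]]]'
python3 -m pendant '[[[0,0,0.1,0,0,0,20],[0,0,0,0,0,0,20]]]'
```

```text
time: 22.25
ee_pos: [0.46, -0.0241, 0.0486]
tcp_rot: [-179.9, 0.1, -175.2]
wrist_force: [-0.9, -0.3, -0.4]
opening: 0.0328
time: 22.42
ee_pos: [0.4599, -0.0241, 0.0471]
tcp_rot: [-179.9, 0.1, -175.2]
wrist_force: [0.2, 0.0, -1.2]
opening: 0.0326
time: 22.58
ee_pos: [0.46, -0.0241, 0.0459]
tcp_rot: [-179.9, 0.2, -175.2]
wrist_force: [-1.2, -0.1, -0.4]
opening: 0.0327
time: 22.75
ee_pos: [0.4601, -0.0241, 0.0449]
tcp_rot: [-179.9, 0.2, -175.2]
wrist_force: [-0.6, -0.3, -0.2]
opening: 0.0323
```

```bash
python3 -m pendant '[[[0,0,0.08,0,0,0,20],[0,0,0,0,0,0,20]]]' | sed -n '2p;4p'
python3 -m pendant '[[[0,0,0.08,0,0,0,20],[0,0,0,0,0,0,20]]]' | sed -n '2p;4p'
python3 -m pendant '[[[0,0,0.08,0,0,0,20],[0,0,0,0,0,0,20]]]' | sed -n '2p;4p'
```

```text
ee_pos: [0.4603, -0.0241, 0.0444]
wrist_force: [0.1, -0.5, 0.3]
ee_pos: [0.4605, -0.0241, 0.0445]
wrist_force: [0.3, -0.1, 0.1]
ee_pos: [0.4607, -0.0241, 0.0444]
wrist_force: [0.7, -1.2, -0.1]
```

```bash
python3 -m pendant '[[[0,0,0.13,0,0,0,20],[0,0,0,0,0,0,20]]]' | sed -n '2,4p'
python3 -m pendant '[[[0,0,0.13,0,0,0,20],[0,0,0,0,0,0,20]]]' | sed -n '2,4p'
python3 - <<'E'
from h import *
print(bot.get_obs()['joint_efforts'].round(1),bot.get_obs()['torque'].round(2))
E
```

```text
ee_pos: [0.461, -0.0241, 0.0446]
tcp_rot: [-179.9, 0.4, -175.2]
wrist_force: [0.8, -0.1, -0.5]
ee_pos: [0.4613, -0.0241, 0.0444]
tcp_rot: [-179.9, 0.4, -175.2]
wrist_force: [-0.0, -0.6, -0.6]
[  0.  -38.9  46.7   0.1   0.   -0. ] [-0.04 -0.01  0.02]
```

```bash
python3 -m pendant '[[[0,0,0,0,0,0,42],[0,0,0,0,0,0,46],[0,0,0,0,0,0,52],[0,0,0,0,0,0,52]]]'
python3 -m pendant '[[[0,0,-0.5,0,0,0,52],[0,0,-1,0,0,0,52],[0,0,-2,0,0,0,52],[0,0,-3,0,0,0,52],[0,0,-3,0,0,0,52]]]'
python3 -m pendant '[[[0,0,-2,0,0,0,52],[0,0,0,0,0,0,52],[0,0,0,0,0,0,52]]]'
python3 - <<'E'
from h import *
im=snap('wrist','w12.png'); T=tool(); np.save('w12T.npy',T)
print(rect('wrist','divider',.031),rect('wrist','rusk',.055))
for t,z in [('divider_tab',.055),('divider_bed',.031),('rusk',.031)]:
    print(t,[(np.round(q['uv']).tolist(),round(q['confidence'],2),onz('wrist',[q['uv']],z)[0].round(4).tolist()) for q in bot.mark_of('wrist',t)][:3])
hsv=cv2.cvtColor(im,cv2.COLOR_RGB2HSV)
teal=cv2.inRange(hsv,(80,120,50),(100,255,255)); print('teal',cv2.approxPolyDP(cv2.convexHull(cv2.findNonZero(teal)),5,True).reshape(-1,2).tolist())
m=cv2.inRange(hsv,(5,110,50),(22,255,255)); k,L,st,c=cv2.connectedComponentsWithStats(m); 
for i in np.argsort(-st[1:,4])[:5]+1: 
    r=cv2.minAreaRect(cv2.findNonZero((L==i).astype(np.uint8))); print(st[i].tolist(),c[i].round(),r, im[L==i].mean(0).round())
E
```

```text
time: 23.92
ee_pos: [0.4612, -0.0241, 0.0434]
tcp_rot: [-179.9, 0.4, -175.2]
wrist_force: [-0.2, -0.5, 0.3]
opening: 0.0443
time: 24.33
ee_pos: [0.4567, -0.0238, 0.1369]
tcp_rot: [-180.0, -0.3, -175.2]
wrist_force: [0.5, 0.2, 0.4]
opening: 0.0445
time: 24.58
ee_pos: [0.459, -0.0239, 0.1667]
tcp_rot: [-179.9, 0.3, -175.2]
wrist_force: [0.1, 0.8, -0.6]
opening: 0.0447
[(0.93, [282.0, 207.0], [471.8, -22.3], [123.6, 83.7], 4.1)] [(0.63, [280.0, 203.0], [459.1, -24.3], [65.4, 33.0], 4.8)]
divider_tab [([281.0, 264.0], 0.64, [0.5117, -0.0192, 0.055])]
divider_bed []
rusk [([278.0, 200.0], 0.67, [0.4612, -0.0257, 0.031])]
teal [[330, 142], [324, 271], [239, 272], [232, 142]]
[260, 164, 41, 79, 3164] [280. 203.] ((280.0, 203.0), (78.0, 40.0), 90.0) [156. 104.  37.]
[270, 248, 23, 25, 551] [281. 260.] ((281.0, 260.0), (24.0, 22.0), 90.0) [146.  71.   9.]
[10, 359, 30, 23, 277] [ 22. 368.] ((22.719646453857422, 367.072265625), (9.784380912780762, 35.80438232421875), 53.746158599853516) [123.  96.  61.]
[82, 304, 2, 2, 2] [ 82. 304.] ((82.5, 304.5), (1.4142135381698608, 0.0), 135.0) [139. 122.  74.]
[113, 351, 2, 2, 2] [114. 352.] ((113.5, 351.5), (1.4142135381698608, 0.0), 135.0) [52. 44. 21.]
```

```bash
python3 -m pendant '[[[0,0,-3,0,0,0,60],[0,0,0,0,0,0,60],[0,0,0,0,0,0,60]]]' | head -2
python3 - <<'E'
from h import *
bot.camera('wrist'); print(rect('wrist','divider',.031),rect('wrist','rusk',.055))
bot.camera('scene')
for t,z in [('rusk',.031),('cup',0),('bottle',0)]: print(t,[(np.round(q['uv']).tolist(),round(q['confidence'],2)) for q in bot.mark_of('scene',t)][:4])
print(bot.job_done())
E
```

```text
time: 25.13
ee_pos: [0.4563, -0.0237, 0.1919]
[(0.82, [281.0, 204.0], [474.1, -22.5], [124.8, 84.7], 5.0)] [(0.66, [280.0, 200.0], [460.9, -24.2], [66.4, 33.5], 4.8)]
rusk [([295.0, 186.0], 0.96), ([132.0, 193.0], 0.62), ([116.0, 271.0], 0.61), ([308.0, 197.0], 0.27)]
cup [([286.0, 325.0], 0.55)]
bottle [([137.0, 306.0], 0.87), ([263.0, 288.0], 0.6)]
the job is handed in; nothing more can be done
None
```

The job is handed in, at about 25 s of the 54 s allowed. I set the divider flat and tab up on the lower layer and released it while the rusk was still in its mould. Then I took the rusk out of the mould at the 0.5 rad slope, levelled it, lowered it onto the divider until it stopped descending, and let go.

**Rusk position:** the last wrist-camera readings put the rusk centre at divider x of about −13 mm and y of about −0.5 to −1 mm; the target is −13.5, 0. Its yaw was 4.8° against 4.1–5.0° for the divider. Both outlines matched their true sizes at the expected heights, so both appear flat.

**Other things:** in the scene camera the cup, the bottle and the two purple look-alikes were within a few pixels of where they started. I did not re-check the plate, spoon, teether and lower layer by numbers.

**Weaker evidence:**
- **Contact force:** the wrist force stayed within noise at both touchdowns. I judged contact only from the height no longer falling, so small drops of under 1 mm can't be ruled out.
- **Sideways drift:** while I pressed to confirm contact, the tool drifted about 1 mm along x.
- **Final look:** I had used all 12 picture views before placing the rusk, so the placing was checked by the networks and colour masks only. The top camera's networks reported no divider in their last look, just before the rusk was placed.

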